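# Roll the vials off the tip board and clear the flat packs

### The arm

A 6-joint arm with a two-finger parallel gripper is mounted at the origin on a cart in front of the work surface, level with it; the furniture and walls round the work are solid. World frame = base frame: x ahead of the robot, y to its left, z up, the work surface at z = 0. Lengths are in m, angles in rad, forces in N, time in s.
With the tool pointing down it reaches from about 0.25 to 0.85 m from the base axis. Payload 12.5 kg.
Tool frame: the origin (TCP) lies where the fingers leave the gripper's body, on its centre line; the fingertips stand 84 mm ahead of it and the grasp point (between the pads) lies 65 mm ahead of it (env.grip_depth is the distance from the TCP to the grasp point, in m); z points along the fingers, y is the line along which they close (so a half turn about z gives the same grasp; the last joint's range is limited). The gripper opens to 93 mm and grips with 3 to 60 N. Pads are 15 mm wide; open, the fingers measure 128 mm over their backs; the gripper's body (75 mm by 188 mm) begins 65 mm behind the grasp point.
Start: joints at [-1.353, 0.351, 1.652, -0, 1.139, -0.085], TCP at [0.164, -0.525, 0.303] pointing down, gripper open.
Joint ranges: [-2.75, 2.75], [-0.79, 2.1], [0.01, 2.65], [-1.57, 4.71], [0.07, 3.14], [-2.87, 2.87]. Speed limits (rad/s): [2.22, 2.22, 2.79, 3.14, 3.14, 3.14].

### API

Orientations are given as a unit quaternion [w, x, y, z].
In Python, from workcell import env gives the robot as it stands. The module is installed in compiled form; this text tells all that it offers.
- The arm moves only by the tool apply_moves, never from a script. Its argument "steps" is a list of rows, each an object of numbers: "x", "y", "z": the shift along the world's x, y, z in mm; "ax", "ay", "az": the turn, a rotation vector about the world's x, y, z in rad; "gripper": the opening, from 0 (shut) to 1 (fully open). A call has 1 to 20 rows; each row is the pose to reach, as a shift and turn from the pose commanded when the call began; what a row does not reach only later rows make up. A row lasts 1/8 s, in which the tool goes at most 62.5 mm and 10.7 degrees, less where a joint would pass 70% of its speed; a pose out of reach is approached as far as the arm can. A call with a gripper value outside its range is refused whole. The fingers move at their own pace and stop on an object; the grip force is fixed at half the most. Time passes only in rows, so rows that repeat a pose let the fingers close. It gives the time, the measured TCP pose, the force, the opening and the grip force at its end, in the units of the state.
- env.get_obs(): the state, without advancing time (a new reading comes with each control period).
- env.capture(name): name is "side" or "top"; returns the picture (420x560x3 uint8, red, green, blue); there is no depth.
- env.get_calibration(name): a dict with "K" (3x3 intrinsics, pixels), "R" (3x3) and "t" (3): a world point X has camera coordinates R X + t. Camera axes: x right, y down, z forward; pixel columns grow to the right and rows downward; lengths in m; the calibration is good to about 2 mm. A picture is of the moment at which its call begins. get_calibration takes no time and is no camera call.
- env.job_done(): hands the job in; it is judged then, once.
The state is a dict: "time_s": time; "qpos": joint angles; "joint_vel": joint speeds; "tau": joint torques, N m; "tool_pos": TCP position; "eef_rot": TCP orientation; "wrist_force": force on the tool from outside, world axes, zero at the start; "moment": the same for the moment, N m; "opening": opening from 0.0 (shut) to 1.0 (fully open); "finger_force": force on a finger pad.
Only numpy, scipy, OpenCV 4.12 (cv2) and the standard library are available. Lean on these libraries where they do the work, as an engineer would, in place of code of your own. Each camera call takes 0.05 s, during which the arm holds its last target. There are 200 camera calls.

### The job

Round sample vials and two flat swab packs lie mixed on the tip board. Fold the flap at the board's front edge right down over the trough, then raise the board by its handle to its stop so that all three vials roll into the trough; do not handle the vials. Leave the board standing tipped for wiping down, lift the two packs off the slope and lay them flat in the white tray next to the tip board, without disturbing the things around.

Things in the scene. Friction and masses are not known exactly. Their poses are not given: they have to be found in the camera images.
- stand: fixed aluminium stand of the tip board, 262 x 306 mm, its side cheeks 50 mm high. Origin on the worktop under the board's hinge line, midway along it; x points from the hinge to the handle end (away from the robot), y along the hinge, z up. The hinge line is 50 mm above the origin
- board (a joint): hinge of the board, rad: 0 = level (start), 0.42 (24 degrees) = raised against its stop. The hinge line is the stand's y axis at z = 50 mm; the handle end (stand +x) goes up. The friction hinge is stiff: about 13 N lift at the handle; the board stays where it is left, but pressing on its middle with over 20 N would push it down again
- deck (a point): centre of the board's top face, a black rubber mat 142 mm (x) by 282 mm (y), with 6 mm high aluminium rims at both sides (y = +-144 mm) and the back (x = +73 mm), open at the front; x points up the slope to the handle, y along the hinge, z square out of the board. It lies 75 mm behind and 4 mm above the hinge line (in the board's frame)
- handle (a point): middle of the board's handle: a round steel bar along y, 16 mm diameter, 120 mm long, on stems at y = +-45 mm, 32 mm clear of the board; axes as deck. 190 mm behind and 1 mm below the hinge line; 49 mm over the worktop when level. A wall shelf's front edge (x = 0.705, underside z = 0.418) is above it: lean the hand back to the robot by about 30 degrees; the bar may turn in the grip
- flap (a joint): hinge of the flap along the board's front edge, rad: 0 = standing square to the board (keeps the vials on), grows as its top swings towards the trough (stand -x), 2.0 = folded right down, its stop. Hinge line along the stand's y, 6 mm before and 4 mm above the board's hinge line, carried by the board; stiff (about 1 N at the tab), stays where it is left. The flap plate is 280 mm long, 30 mm high, 3 mm thick
- flap_tab (a point): middle of the flap's finger tab, a steel tongue 24 mm wide (y), 8 mm thick (x), whose tip reaches 58 mm from the flap's hinge line (28 mm past the plate); this point is 48 mm from the hinge line, at y = +85 mm on the board; axes: z from the flap's hinge to the tip, y along the hinge, x square to the flap
- trough (a point): centre of the floor of the open trough in front of the board, inside 97 mm (x) by 298 mm (y), front wall reaching 56 mm above the floor, axes as stand
- vial_1: round sample vial with flush screw cap, 28 mm diameter, 90 mm long, lying across the board near its front; origin at the middle of its axis, y along its axis
- vial_2: vial like vial_1, lying across the middle of the board
- vial_3: vial like vial_1, lying across the board near its back
- pack_1: flat clear swab pack, 26 mm (x) by 95 mm (y) by 8 mm (z), lying up and down the slope on the +y side of the board; origin at the centre of its underside
- pack_2: pack like pack_1, on the -y side of the board
- tray: loose white tray, outside 110 mm (x) by 200 mm (y), 24 mm high; inside floor about 80 by 170 mm, 2 to 6 mm above the worktop; origin at the centre of its underside. Left or right of the stand
- reader: black folding strip reader, shut, 126 x 151 x 37 mm, bystander; origin at the centre of its underside
- glass: empty glass beaker, 81 mm across, 86 mm high, bystander; origin at the centre of its underside
- rack: yellow tube rack, 222 x 78 x 117 mm, bystander; origin at the centre of its underside
Things that resemble listed ones, but are neither listed nor needed, are in the scene too. Leave any pink look-alike of the pack_1 alone.

How it is judged:
By the outcome, as a careful person would: the job done as asked, in the order asked, and still so for the second after the job is handed in, with the robot touching nothing.
It also fails if it takes over 72 s, if anything falls off the work surface, if the arm or the gripper's body presses on something with over 40 N, if the wrist force passes 120 N, or if a joint passes its speed limit or range.

## Working session

There is one attempt and no reset: what is moved stays moved. The work goes in short steps, Python scripts to look and compute and a tool call to move; the robot and the scene stay as the last step left them, time stands still between calls to the robot, and variables do not carry over. Pictures are saved under pics/ and viewed, at most 10 in all, crops included, and the job is handed in when it is done.

Besides the shell and the picture viewer there is one more tool, called after ">>>" as name(argument=value, ...) on one line, values as JSON. apply_moves: Moves the arm, as the interface text tells. Its arguments: {"type":"object","properties":{"steps":{"type":"array","items":{"type":"object","properties":{"x":{"type":"number"},"y":{"type":"number"},"z":{"type":"number"},"ax":{"type":"number"},"ay":{"type":"number"},"az":{"type":"number"},"gripper":{"type":"number"}}}}},"required":["steps"]}

```bash
mkdir -p pics; python3 - <<'E'
from workcell import env
import cv2,numpy as np
for n in("top","side"):
    cv2.imwrite(f"pics/{n}0.png",cv2.resize(env.capture(n)[:,:,::-1],(800,600),interpolation=cv2.INTER_CUBIC))
    c=env.get_calibration(n);print(n,c["K"].round(1).tolist(),(-c["R"].T@c["t"]).round(3),c["R"].round(3).tolist())
o=env.get_obs();print(o)
E
```

```text
top [[498.1, 0.0, 287.8], [0.0, 498.1, 199.7], [0.0, 0.0, 1.0]] [0.412 0.095 1.535] [[-0.028, -0.999, 0.016], [-0.993, 0.026, -0.111], [0.111, -0.019, -0.994]]
side [[457.5, 0.0, 274.5], [0.0, 457.5, 203.5], [0.0, 0.0, 1.0]] [ 0.093 -1.146  1.004] [[0.928, -0.373, 0.002], [-0.211, -0.531, -0.821], [0.307, 0.761, -0.571]]
{'time_s': 0.1, 'qpos': array([-1.35261758e+00,  3.51196518e-01,  1.65235698e+00,  4.19135465e-06,
        1.13912792e+00, -8.46206568e-02]), 'joint_vel': array([-0.00045664, -0.0016248 , -0.00330294,  0.00032801,  0.00082238,
       -0.00067244]), 'tau': array([ 4.54744768e-04, -4.98030818e+01, -2.85704988e+01,  7.00060255e-02,
        2.39135016e-02, -3.10261828e-05]), 'tool_pos': array([ 0.16397136, -0.5247512 ,  0.30224865]), 'eef_rot': array([-5.43296364e-04,  9.88560926e-01,  1.50821080e-01, -3.44276275e-05]), 'wrist_force': array([-0.65757371,  0.09582695, -0.48069432]), 'moment': array([ 0.04133747, -0.02274629, -0.01908873]), 'finger_force': 0.0, 'opening': 1.0023256077095457}
```

View pics/top0.png

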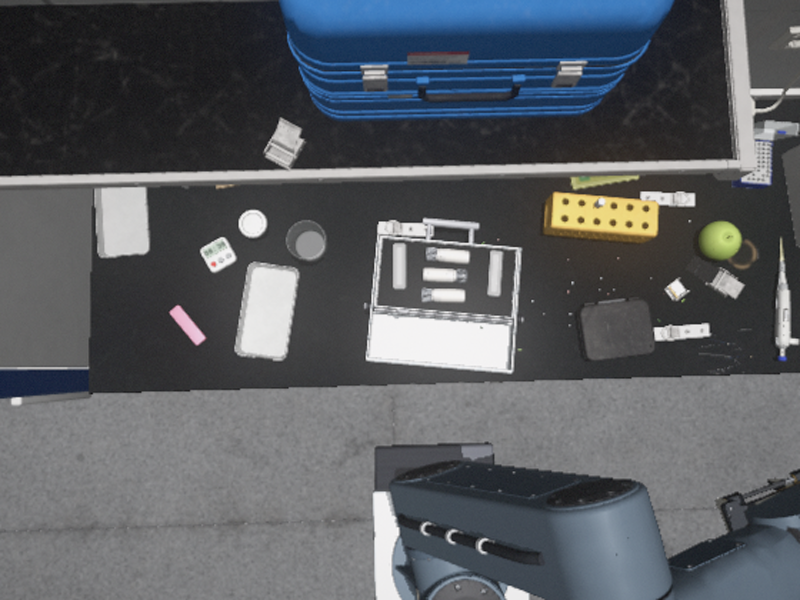

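View pics/side0.png

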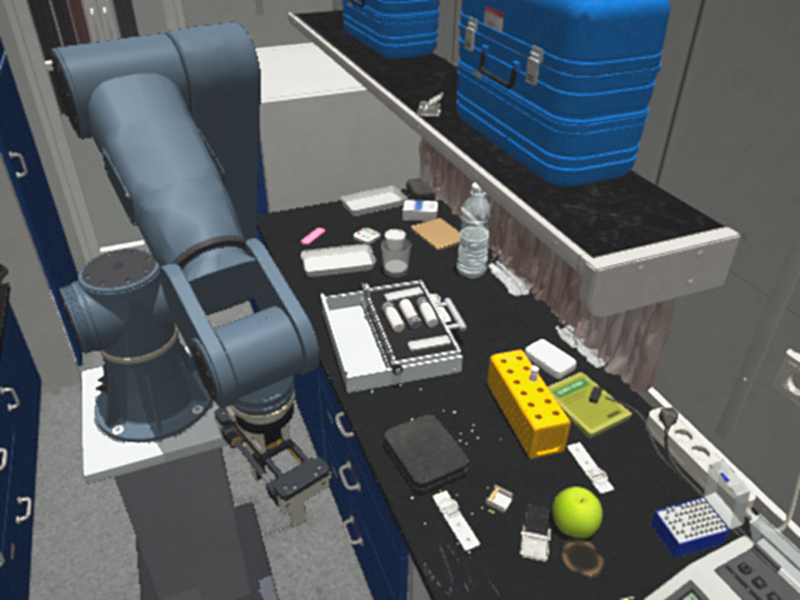

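The top view shows the tip board centred near (445,295) in the enlarged picture, the packs at (400,266) and (495,273), and the vials at (447,255), (444,275) and (443,295). The tray is either the white tray at (267,310), beside the stand, or the white box at (123,222), farther off. The first fits "next to the tip board". The pink look-alike at (187,325) stays untouched. I'll confirm in one enlarged crop.

```bash
python3 - <<'E'
from workcell import env
import cv2,numpy as np
a=env.capture("top")[:,:,::-1];s=env.capture("side")[:,:,::-1]
# top crop cols 160-370 rows 145-265 ; x3.8
cv2.imwrite("pics/c1.png",cv2.resize(a[140:280,160:370],None,fx=3.8,fy=3.8,interpolation=cv2.INTER_CUBIC))
cv2.imwrite("pics/c2.png",cv2.resize(s[165:285,200:340],None,fx=5,fy=5,interpolation=cv2.INTER_CUBIC))
E
```

```text
(no output)
```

View pics/c1.png

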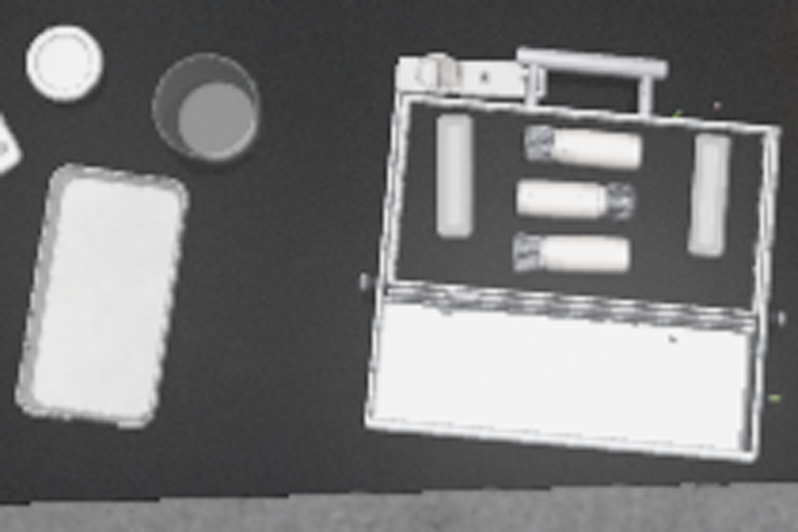

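View pics/c2.png

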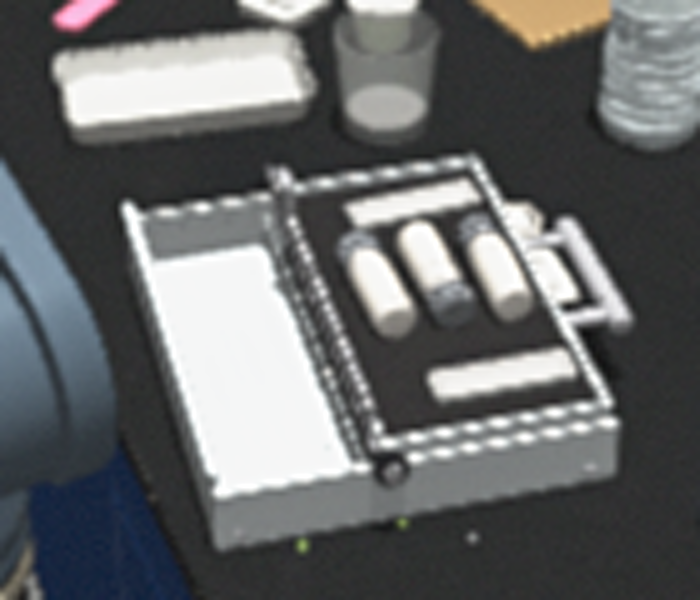

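The crop confirms the white tray, with outer corners at (55,165), (187,180), (150,428) and (17,412), beside the stand. The packs are at (455,175) and (709,195), and the handle bar runs from (520,53) to (665,68). In the side crop the flap tab is at (281,178), at the far (+y) end. Next I'll fit the poses.

```bash
cat > h.py <<'E'
from workcell import env
import numpy as np
from scipy.optimize import least_squares
C={n:env.get_calibration(n) for n in("top","side")}
def proj(n,X):
    c=C[n];p=c["K"]@(c["R"]@np.asarray(X,float)+c["t"]);return p[:2]/p[2]
def ray(n,uv,z):
    c=C[n];d=c["R"].T@np.linalg.inv(c["K"])@[*uv,1];o=-c["R"].T@c["t"];return o+d*(z-o[2])/d[2]
def crop(n,uv):
    f,o=((3.8,(160,140)) if n=="top" else (5,(200,165)));return (np.array(uv)+.5)/f-.5+o
def P(p,v):
    c,s=np.cos(p[2]),np.sin(p[2]);return np.array([p[0]+c*v[0]-s*v[1],p[1]+s*v[0]+c*v[1],v[2]])
E
python3 - <<'E'
from h import *
obs=[("top",(519,53),(.190,.06,.049)),("top",(666,69),(.190,-.06,.049)),
("top",(400,96),(.149,.144,.060)),("top",(776,130),(.149,-.144,.060)),
("side",(569,222),(.190,.06,.049)),("side",(624,322),(.190,-.06,.049)),
("side",(475,160),(.149,.144,.060)),("side",(607,400),(.149,-.144,.060)),("side",(281,178),(-.006,.085,.112))]
def f(p,full=False):
    return np.concatenate([proj(n,P(p,v))-crop(n,u) for n,u,v in obs])
r=least_squares(f,[.5,0,0],loss="soft_l1");print(r.x,(f(r.x)).reshape(-1,2).round(1).tolist())
p=r.x;np.save("p.npy",p)
# tab y check
for y in(.085,.144):print("tab tip pred",proj("side",P(p,(-.006,y,.112))),"seen",crop("side",(281,178)),proj("top",P(p,(-.006,y,.112))))
cs=np.array([ray("top",crop("top",u),.024)for u in((55,165),(187,180),(150,428),(17,412))]);print("tray",cs.round(3).tolist(),cs.mean(0))
for k,q in dict(p1=((438,115),(472,115),(472,237),(438,237)),p2=((697,135),(730,137),(722,256),(689,254))).items():
    c=np.array([ray("top",crop("top",u),.062)for u in q]);print(k,c.mean(0).round(4),"axis",np.degrees(np.arctan2(*((c[0]+c[1]-c[2]-c[3])[[1,0]]))))
for k,u in dict(v1=(571,253),v2=(576,200),v3=(584,146),glasstop=(206,107),glassbase=(216,122)).items():print(k,ray("top",crop("top",u),.068 if k[0]=="v" else .086 if k=="glasstop" else .0).round(3))
E
```

```text
[ 0.52057955  0.0012989  -0.11771133] [[-0.7, 0.6], [-0.0, -0.1], [1.7, -0.7], [-1.8, -0.9], [-1.2, 1.2], [-0.6, 1.2], [-0.2, 0.0], [0.0, 0.7], [1.1, -0.4]]
tab tip pred [256.94515139 199.81436331] seen [255.8 200.2] [281.51610854 215.92225814]
tab tip pred [253.11594231 190.76576115] seen [255.8 200.2] [260.9907816  214.06008995]
tray [[0.641, 0.411, 0.024], [0.626, 0.305, 0.024], [0.429, 0.337, 0.024], [0.444, 0.441, 0.024]] [0.5349808  0.37357872 0.024     ]
p1 [0.6185 0.0901 0.062 ] axis -1.513090104692552
p2 [ 0.5979 -0.1095  0.062 ] axis -6.18906389718902
v1 [0.555 0.001 0.068]
v2 [ 0.596 -0.004  0.068]
v3 [ 0.639 -0.012  0.068]
glasstop [0.674 0.281 0.086]
glassbase [0.677 0.284 0.   ]
```

>>> apply_moves(steps=[{"x": 380, "y": 609, "z": 0, "az": -0.421, "gripper": 0}, {"x": 380, "y": 609, "z": 0, "az": -0.421, "gripper": 0}, {"x": 380, "y": 609, "z": 0, "az": -0.421, "gripper": 0}, {"x": 380, "y": 609, "z": 0, "az": -0.421, "gripper": 0}, {"x": 380, "y": 609, "z": 0, "az": -0.421, "gripper": 0}, {"x": 380, "y": 609, "z": 0, "az": -0.421, "gripper": 0}, {"x": 380, "y": 609, "z": 0, "az": -0.421, "gripper": 0}, {"x": 380, "y": 609, "z": 0, "az": -0.421, "gripper": 0}, {"x": 380, "y": 609, "z": 0, "az": -0.421, "gripper": 0}, {"x": 380, "y": 609, "z": 0, "az": -0.421, "gripper": 0}, {"x": 380, "y": 609, "z": 0, "az": -0.421, "gripper": 0}, {"x": 380, "y": 609, "z": 0, "az": -0.421, "gripper": 0}, {"x": 380, "y": 609, "z": 0, "az": -0.421, "gripper": 0}, {"x": 380, "y": 609, "z": -62, "az": -0.421, "gripper": 0}, {"x": 380, "y": 609, "z": -62, "az": -0.421, "gripper": 0}, {"x": 380, "y": 609, "z": -62, "az": -0.421, "gripper": 0}])

```text
validation failed for argument at $.st...
```

>>> apply_moves(steps=[{"x": 380.0, "y": 609.0, "z": 0.0, "ax": 0.0, "ay": 0.0, "az": -0.421, "gripper": 0.0}])

```text
time_s: 0.32
tool_pos: [0.1965, -0.4729, 0.3023]
eef_rot: [0.0, 0.998, 0.055, -0.0]
wrist_force: [0.3, 0.5, -0.3]
opening: 0.937
finger_force: 0.0
```

```bash
python3 - <<'E'
from workcell import env
o=env.get_obs();print(o["time_s"],o["tool_pos"],o["eef_rot"],o["qpos"],o["opening"])
E
```

```text
0.325 [ 0.19646966 -0.47293643  0.3022791 ] [ 2.31836534e-04  9.98490564e-01  5.49230243e-02 -4.56277969e-05] [-1.26791073e+00  2.82389734e-01  1.74876273e+00 -2.25801771e-04
  1.11001310e+00  1.93084606e-01] 0.9366687338608937
```

>>> apply_moves(steps=[{"x": 348.0, "y": 557.0, "z": 0.0, "ax": 0.0, "ay": 0.0, "az": -0.228, "gripper": 0.0}, {"x": 348.0, "y": 557.0, "z": 0.0, "ax": 0.0, "ay": 0.0, "az": -0.228, "gripper": 0.0}, {"x": 348.0, "y": 557.0, "z": 0.0, "ax": 0.0, "ay": 0.0, "az": -0.228, "gripper": 0.0}, {"x": 348.0, "y": 557.0, "z": 0.0, "ax": 0.0, "ay": 0.0, "az": -0.228, "gripper": 0.0}, {"x": 348.0, "y": 557.0, "z": 0.0, "ax": 0.0, "ay": 0.0, "az": -0.228, "gripper": 0.0}, {"x": 348.0, "y": 557.0, "z": 0.0, "ax": 0.0, "ay": 0.0, "az": -0.228, "gripper": 0.0}, {"x": 348.0, "y": 557.0, "z": 0.0, "ax": 0.0, "ay": 0.0, "az": -0.228, "gripper": 0.0}, {"x": 348.0, "y": 557.0, "z": 0.0, "ax": 0.0, "ay": 0.0, "az": -0.228, "gripper": 0.0}, {"x": 348.0, "y": 557.0, "z": 0.0, "ax": 0.0, "ay": 0.0, "az": -0.228, "gripper": 0.0}, {"x": 348.0, "y": 557.0, "z": 0.0, "ax": 0.0, "ay": 0.0, "az": -0.228, "gripper": 0.0}, {"x": 348.0, "y": 557.0, "z": 0.0, "ax": 0.0, "ay": 0.0, "az": -0.228, "gripper": 0.0}, {"x": 348.0, "y": 557.0, "z": 0.0, "ax": 0.0, "ay": 0.0, "az": -0.228, "gripper": 0.0}, {"x": 348.0, "y": 557.0, "z": 0.0, "ax": 0.0, "ay": 0.0, "az": -0.228, "gripper": 0.0}, {"x": 348.0, "y": 557.0, "z": -62.0, "ax": 0.0, "ay": 0.0, "az": -0.228, "gripper": 0.0}, {"x": 348.0, "y": 557.0, "z": -62.0, "ax": 0.0, "ay": 0.0, "az": -0.228, "gripper": 0.0}])

```text
time_s: 2.2
tool_pos: [0.5431, 0.0839, 0.238]
eef_rot: [0.001, 0.998, -0.057, -0.004]
wrist_force: [-0.5, -0.3, 0.6]
opening: -0.001
finger_force: 0.0
```

>>> apply_moves(steps=[{"x": 0.0, "y": 0.0, "z": -60.0, "ax": 0.0, "ay": 0.0, "az": 0.0, "gripper": 0.0}, {"x": 0.0, "y": 0.0, "z": -60.0, "ax": 0.0, "ay": 0.0, "az": 0.0, "gripper": 0.0}, {"x": -7.0, "y": 1.0, "z": -60.0, "ax": 0.0, "ay": 0.0, "az": 0.0, "gripper": 0.0}, {"x": -15.0, "y": 2.0, "z": -61.0, "ax": 0.0, "ay": 0.0, "az": 0.0, "gripper": 0.0}, {"x": -23.0, "y": 3.0, "z": -62.0, "ax": 0.0, "ay": 0.0, "az": 0.0, "gripper": 0.0}, {"x": -31.0, "y": 4.0, "z": -63.5, "ax": 0.0, "ay": 0.0, "az": 0.0, "gripper": 0.0}, {"x": -39.0, "y": 4.5, "z": -66.0, "ax": 0.0, "ay": 0.0, "az": 0.0, "gripper": 0.0}, {"x": -46.0, "y": 5.5, "z": -72.0, "ax": 0.0, "ay": 0.0, "az": 0.0, "gripper": 0.0}, {"x": -53.0, "y": 6.0, "z": -80.5, "ax": 0.0, "ay": 0.0, "az": 0.0, "gripper": 0.0}, {"x": -57.5, "y": 7.0, "z": -88.0, "ax": 0.0, "ay": 0.0, "az": 0.0, "gripper": 0.0}, {"x": -61.5, "y": 7.0, "z": -96.0, "ax": 0.0, "ay": 0.0, "az": 0.0, "gripper": 0.0}, {"x": -62.5, "y": 7.5, "z": -104.0, "ax": 0.0, "ay": 0.0, "az": 0.0, "gripper": 0.0}, {"x": -62.5, "y": 7.5, "z": -110.0, "ax": 0.0, "ay": 0.0, "az": 0.0, "gripper": 0.0}, {"x": -62.5, "y": 7.5, "z": -113.0, "ax": 0.0, "ay": 0.0, "az": 0.0, "gripper": 0.0}, {"x": -62.5, "y": 7.5, "z": -113.0, "ax": 0.0, "ay": 0.0, "az": 0.0, "gripper": 0.0}])

```text
time_s: 4.08
tool_pos: [0.4828, 0.0926, 0.1278]
eef_rot: [-0.0, 0.998, -0.056, -0.0]
wrist_force: [-1.1, 0.4, 5.0]
opening: 0.006
finger_force: 2.4
```

```bash
python3 - <<'E'
from h import *
import cv2
print(env.get_obs()["wrist_force"])
a=env.capture("side")[:,:,::-1];cv2.imwrite("pics/f1.png",cv2.resize(a[150:300,190:350],None,fx=4,fy=4,interpolation=cv2.INTER_CUBIC))
E
```

```text
[-1.06232965  0.41189995  4.99558785]
```

View pics/f1.png

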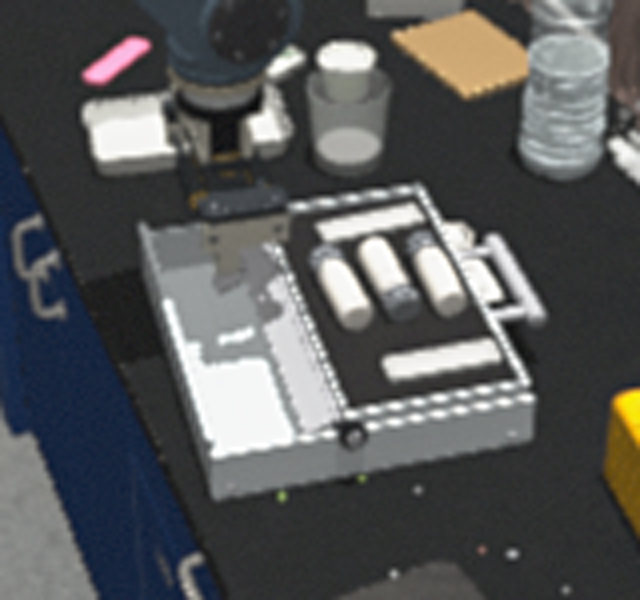

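The flap plate now slopes down into the trough, around (310,370). I'll push a bit further to confirm it is at the stop, then retreat.

>>> apply_moves(steps=[{"x": 0.0, "y": 0.0, "z": -4.0, "ax": 0.0, "ay": 0.0, "az": 0.0, "gripper": 0.0}, {"x": 0.0, "y": 0.0, "z": -4.0, "ax": 0.0, "ay": 0.0, "az": 0.0, "gripper": 0.0}])

```text
time_s: 4.38
tool_pos: [0.4833, 0.0926, 0.1261]
eef_rot: [-0.0, 0.998, -0.056, 0.001]
wrist_force: [-12.1, -2.6, 41.0]
opening: 0.007
finger_force: 21.1
```

>>> apply_moves(steps=[{"x": 0.0, "y": 0.0, "z": 60.0, "ax": 0.0, "ay": 0.0, "az": 0.0, "gripper": 0.0}, {"x": 0.0, "y": 0.0, "z": 120.0, "ax": 0.0, "ay": 0.0, "az": 0.0, "gripper": 0.3}, {"x": 97.0, "y": -115.0, "z": 174.0, "ax": 0.0, "ay": 0.0, "az": 1.571, "gripper": 0.3}, {"x": 97.0, "y": -115.0, "z": 174.0, "ax": 0.0, "ay": 0.0, "az": 1.571, "gripper": 0.3}, {"x": 97.0, "y": -115.0, "z": 174.0, "ax": 0.0, "ay": 0.0, "az": 1.571, "gripper": 0.3}, {"x": 97.0, "y": -115.0, "z": 174.0, "ax": 0.0, "ay": 0.0, "az": 1.571, "gripper": 0.3}, {"x": 97.0, "y": -115.0, "z": 174.0, "ax": 0.0, "ay": 0.0, "az": 1.571, "gripper": 0.3}, {"x": 97.0, "y": -115.0, "z": 174.0, "ax": 0.0, "ay": 0.0, "az": 1.571, "gripper": 0.3}, {"x": 97.0, "y": -115.0, "z": 174.0, "ax": 0.0, "ay": 0.0, "az": 1.571, "gripper": 0.3}, {"x": 97.0, "y": -115.0, "z": 174.0, "ax": 0.0, "ay": 0.0, "az": 1.571, "gripper": 0.3}, {"x": 97.0, "y": -115.0, "z": 174.0, "ax": 0.0, "ay": 0.0, "az": 1.571, "gripper": 0.3}, {"x": 97.0, "y": -115.0, "z": 174.0, "ax": 0.0, "ay": 0.0, "az": 1.571, "gripper": 0.3}, {"x": 97.0, "y": -115.0, "z": 174.0, "ax": 0.0, "ay": 0.0, "az": 1.571, "gripper": 0.3}])

```text
time_s: 6.0
tool_pos: [0.5796, -0.0225, 0.2976]
eef_rot: [-0.0, 0.746, 0.666, -0.0]
wrist_force: [-0.1, 0.3, 0.6]
opening: 0.301
finger_force: 0.0
```

```bash
python3 - <<'E'
from h import *
from scipy.spatial.transform import Rotation as R
o=env.get_obs();q=o["eef_rot"];r=R.from_quat(np.roll(q,-1)).as_matrix();print(o["tool_pos"],o["qpos"].round(2),o["opening"]);print(r.round(3))
E
```

```text
[ 0.57960695 -0.02245274  0.29763839] [-0.12  0.41  1.58  0.    1.15 -0.  ] 0.30145397757691295
[[ 0.114  0.993 -0.   ]
 [ 0.993 -0.114  0.   ]
 [ 0.    -0.    -1.   ]]
```

>>> apply_moves(steps=[{"x": 45.0, "y": 0.0, "z": -30.0, "ax": -0.0266, "ay": -0.2254, "az": 0.0, "gripper": 0.3}, {"x": 70.0, "y": 0.0, "z": -70.0, "ax": -0.0266, "ay": -0.2254, "az": 0.0, "gripper": 0.3}, {"x": 100.0, "y": 0.0, "z": -114.0, "ax": -0.0266, "ay": -0.2254, "az": 0.0, "gripper": 0.3}, {"x": 100.0, "y": 0.0, "z": -114.0, "ax": -0.0266, "ay": -0.2254, "az": 0.0, "gripper": 0.3}, {"x": 100.0, "y": 0.0, "z": -114.0, "ax": -0.0266, "ay": -0.2254, "az": 0.0, "gripper": 0.3}, {"x": 105.0, "y": -0.5, "z": -136.0, "ax": -0.0266, "ay": -0.2254, "az": 0.0, "gripper": 0.3}, {"x": 110.0, "y": -1.0, "z": -158.0, "ax": -0.0266, "ay": -0.2254, "az": 0.0, "gripper": 0.3}, {"x": 115.5, "y": -2.0, "z": -181.0, "ax": -0.0266, "ay": -0.2254, "az": 0.0, "gripper": 0.3}, {"x": 115.5, "y": -2.0, "z": -181.0, "ax": -0.0266, "ay": -0.2254, "az": 0.0, "gripper": 0.3}])

```text
time_s: 7.12
tool_pos: [0.6944, -0.0245, 0.1151]
eef_rot: [0.084, 0.741, 0.662, 0.074]
wrist_force: [0.5, -0.3, 0.2]
opening: 0.303
finger_force: 0.0
```

```bash
python3 - <<'E'
from h import *
import cv2
a=env.capture("side")[:,:,::-1];cv2.imwrite("pics/g1.png",cv2.resize(a[150:300,230:390],None,fx=4,fy=4,interpolation=cv2.INTER_CUBIC))
E
```

```text
(no output)
```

View pics/g1.png

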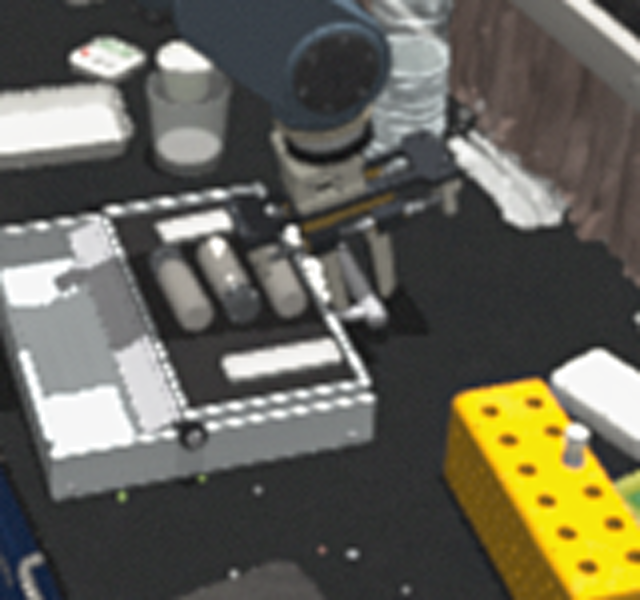

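The bar at (355,285) sits between the fingers at (335,280) and (382,265), with no contact force. I'll close the gripper and compute the lift arc.

>>> apply_moves(steps=[{"x": 0.0, "y": 0.0, "z": 0.0, "ax": 0.0, "ay": 0.0, "az": 0.0, "gripper": 0.0}, {"x": 0.0, "y": 0.0, "z": 0.0, "ax": 0.0, "ay": 0.0, "az": 0.0, "gripper": 0.0}, {"x": 0.0, "y": 0.0, "z": 0.0, "ax": 0.0, "ay": 0.0, "az": 0.0, "gripper": 0.0}])

```text
time_s: 7.55
tool_pos: [0.6922, -0.0241, 0.1166]
eef_rot: [0.082, 0.741, 0.662, 0.072]
wrist_force: [-18.9, 1.9, 8.3]
opening: 0.165
finger_force: 30.0
```

```bash
python3 - <<'E'
from h import *
o=env.get_obs();print(o["tool_pos"],o["wrist_force"],o["opening"],o["finger_force"])
def t(f):
    th=np.radians(13+17*f/24);g=np.radians(f)
    return np.array([190*np.cos(g)+np.sin(g)-69*np.sin(th),190*np.sin(g)-np.cos(g)+69*np.cos(th)])
for f in [2,4,6,8,10,12,14,16,18,20,22,24,25,26]:
    d=t(f)-t(0);a=-np.radians(17*f/24);print(f,(d[0]*.993).round(1),(-d[0]*.117).round(1),d[1].round(1),(a*.117).round(3),(a*.993).round(3))
E
```

```text
[ 0.69220678 -0.02405205  0.1166225 ] [-18.92286824   1.9047804    8.32924072] 0.1654968250306513 30.00267505645752
2 -1.7 0.2 6.2 -0.003 -0.025
4 -3.7 0.4 12.4 -0.006 -0.049
6 -5.8 0.7 18.5 -0.009 -0.074
8 -8.2 1.0 24.6 -0.012 -0.098
10 -10.8 1.3 30.6 -0.014 -0.123
12 -13.6 1.6 36.5 -0.017 -0.147
14 -16.6 2.0 42.3 -0.02 -0.172
16 -19.9 2.3 48.0 -0.023 -0.196
18 -23.3 2.7 53.7 -0.026 -0.221
20 -26.9 3.2 59.2 -0.029 -0.246
22 -30.7 3.6 64.6 -0.032 -0.27
24 -34.8 4.1 69.9 -0.035 -0.295
25 -36.8 4.3 72.5 -0.036 -0.307
26 -39.0 4.6 75.0 -0.038 -0.319
```

>>> apply_moves(steps=[{"x": -2.0, "y": 0.0, "z": 0.0, "ax": 0.0, "ay": 0.0, "az": 0.0, "gripper": 0.0}, {"x": -4.0, "y": 0.0, "z": 6.0, "ax": -0.003, "ay": -0.025, "az": 0.0, "gripper": 0.0}, {"x": -6.0, "y": 0.5, "z": 12.5, "ax": -0.006, "ay": -0.049, "az": 0.0, "gripper": 0.0}, {"x": -8.0, "y": 0.5, "z": 18.5, "ax": -0.009, "ay": -0.074, "az": 0.0, "gripper": 0.0}, {"x": -10.0, "y": 1.0, "z": 24.5, "ax": -0.012, "ay": -0.098, "az": 0.0, "gripper": 0.0}, {"x": -13.0, "y": 1.5, "z": 30.5, "ax": -0.014, "ay": -0.123, "az": 0.0, "gripper": 0.0}, {"x": -15.5, "y": 1.5, "z": 36.5, "ax": -0.017, "ay": -0.147, "az": 0.0, "gripper": 0.0}, {"x": -18.5, "y": 2.0, "z": 42.5, "ax": -0.02, "ay": -0.172, "az": 0.0, "gripper": 0.0}, {"x": -22.0, "y": 2.5, "z": 48.0, "ax": -0.023, "ay": -0.196, "az": 0.0, "gripper": 0.0}, {"x": -25.5, "y": 2.5, "z": 53.5, "ax": -0.026, "ay": -0.221, "az": 0.0, "gripper": 0.0}, {"x": -29.0, "y": 3.0, "z": 59.0, "ax": -0.029, "ay": -0.246, "az": 0.0, "gripper": 0.0}, {"x": -32.5, "y": 3.5, "z": 64.5, "ax": -0.032, "ay": -0.27, "az": 0.0, "gripper": 0.0}, {"x": -37.0, "y": 4.0, "z": 70.0, "ax": -0.035, "ay": -0.295, "az": 0.0, "gripper": 0.0}, {"x": -37.0, "y": 4.0, "z": 70.0, "ax": -0.035, "ay": -0.295, "az": 0.0, "gripper": 0.0}])

```text
time_s: 9.3
tool_pos: [0.6567, -0.0201, 0.1868]
eef_rot: [0.193, 0.72, 0.644, 0.171]
wrist_force: [-13.1, 5.1, -7.3]
opening: 0.165
finger_force: 30.0
```

```bash
cat > st.py <<'E'
from h import *
from scipy.spatial.transform import Rotation as R
def bar():
    o=env.get_obs();r=R.from_quat(np.roll(o["eef_rot"],-1)).as_matrix()
    b=o["tool_pos"]+.069*r[:,2];p=np.load("p.npy");d=b[:2]-p[:2]
    x=np.cos(p[2])*d[0]+np.sin(p[2])*d[1];z=b[2]-.05
    print("bar",x,z,"deg",np.degrees(np.arctan2(z,x)+1/190),"r",np.hypot(x,z),o["wrist_force"].round(1),"lean",np.degrees(np.arccos(-r[2,2])))
E
python3 -c "
from st import *
bar()"
```

```text
bar 0.17212766030106302 0.07700111603389477 deg 24.402858314569528 r 0.18856591237862552 [-13.1   5.1  -7.3] lean 29.92728942155418
```

>>> apply_moves(steps=[{"x": -1.0, "y": 0.0, "z": 3.0, "ax": 0.0, "ay": 0.0, "az": 0.0, "gripper": 0.0}, {"x": -1.0, "y": 0.0, "z": 3.0, "ax": 0.0, "ay": 0.0, "az": 0.0, "gripper": 0.0}])

```text
time_s: 9.55
tool_pos: [0.6562, -0.0202, 0.1878]
eef_rot: [0.193, 0.721, 0.644, 0.171]
wrist_force: [9.0, 3.6, -30.9]
opening: 0.162
finger_force: 30.0
```

```bash
python3 - <<'E'
from st import *
import cv2
bar()
for n,s in(("side",np.s_[150:300,180:380]),("top",np.s_[140:280,160:370])):
    a=env.capture(n)[:,:,::-1];cv2.imwrite(f"pics/l_{n}.png",cv2.resize(a[s],None,fx=3.8,fy=3.8,interpolation=cv2.INTER_CUBIC))
E
```

```text
bar 0.17154794075848784 0.07800180157128671 deg 24.75255985221379 r 0.18844887112117184 [  9.    3.6 -30.9] lean 29.84750611849879
```

View pics/l_side.png

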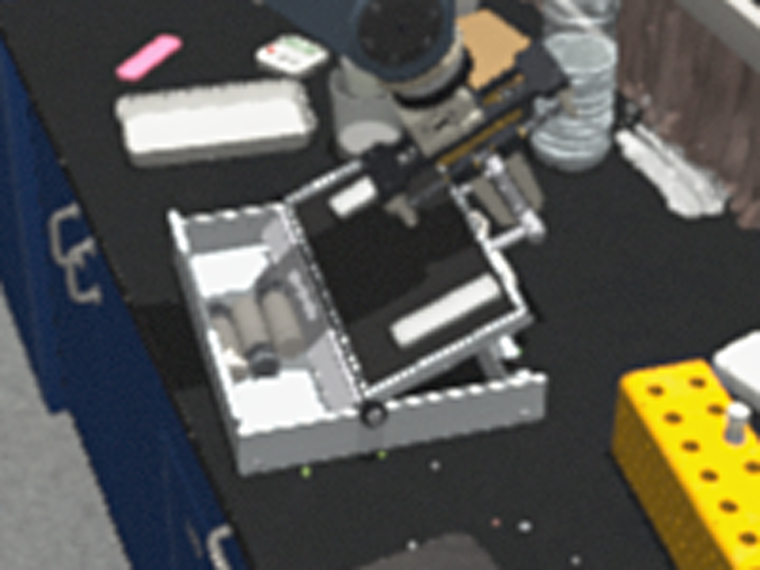

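The side crop shows the board against its stop (31 N), with all three vials in the trough at (232,330), (255,325) and (290,320) and both packs still on the slope. I'll release the handle and retreat.

>>> apply_moves(steps=[{"x": 0.0, "y": 0.0, "z": -2.5, "ax": 0.0, "ay": 0.0, "az": 0.0, "gripper": 0.0}, {"x": 0.0, "y": 0.0, "z": -2.5, "ax": 0.0, "ay": 0.0, "az": 0.0, "gripper": 0.3}, {"x": 0.0, "y": 0.0, "z": -2.5, "ax": 0.0, "ay": 0.0, "az": 0.0, "gripper": 0.3}, {"x": -11.0, "y": 1.5, "z": 18.0, "ax": 0.0, "ay": 0.0, "az": 0.0, "gripper": 0.3}, {"x": -26.0, "y": 3.0, "z": 42.0, "ax": 0.0, "ay": 0.0, "az": 0.0, "gripper": 0.3}, {"x": -50.0, "y": 6.0, "z": 85.0, "ax": 0.0, "ay": 0.0, "az": 0.0, "gripper": 0.3}, {"x": -90.0, "y": 9.0, "z": 125.0, "ax": 0.0, "ay": 0.0, "az": 0.0, "gripper": 0.3}, {"x": -150.0, "y": 9.0, "z": 140.0, "ax": 0.0, "ay": 0.0, "az": 0.0, "gripper": 0.3}, {"x": -200.0, "y": 9.0, "z": 140.0, "ax": 0.0, "ay": 0.0, "az": 0.0, "gripper": 0.3}, {"x": -200.0, "y": 9.0, "z": 140.0, "ax": 0.0, "ay": 0.0, "az": 0.0, "gripper": 0.3}])

```text
time_s: 10.9
tool_pos: [0.4557, -0.0116, 0.332]
eef_rot: [0.196, 0.72, 0.643, 0.173]
wrist_force: [0.9, 0.1, 1.4]
opening: 0.301
finger_force: 0.0
```

```bash
python3 - <<'E'
from st import *
import cv2
a=env.capture("top")[:,:,::-1];t=cv2.resize(a[140:280,160:370],None,fx=3.8,fy=3.8,interpolation=cv2.INTER_CUBIC)
b=env.capture("side")[:,:,::-1];s=cv2.resize(b[165:285,200:340],None,fx=3.8,fy=3.8,interpolation=cv2.INTER_CUBIC)
cv2.imwrite("pics/m_t.png",t);cv2.imwrite("pics/m_s.png",s)
o=env.get_obs();print(o["tool_pos"],R.from_quat(np.roll(o["eef_rot"],-1)).as_matrix().round(3).tolist(),o["qpos"].round(2))
E
```

```text
[ 0.45806794 -0.01173353  0.3317875 ] [[0.113, 0.858, 0.502], [0.994, -0.096, -0.06], [-0.003, 0.505, -0.863]] [-0.13 -0.01  2.09  0.01  0.54 -0.02]
```

View pics/m_t.png

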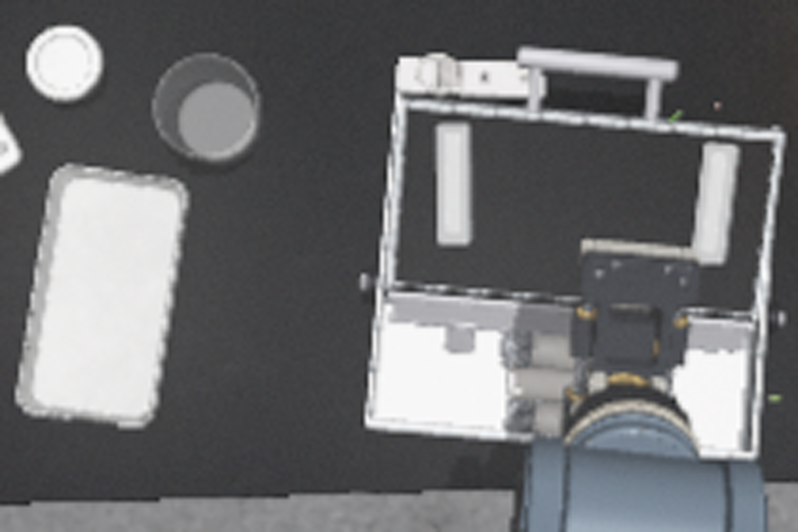

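Both packs are clear on the slope: pack_1 at corners (436,125)–(471,244) and pack_2 at (706,143)–(694,261). Next I'll compute the grasp poses.

```bash
cat > pk.py <<'E'
from st import *
p=np.load("p.npy");p[0]-=.0015;g=.42
u=np.array([np.cos(p[2]),np.sin(p[2]),0]);v=np.array([-u[1],u[0],0]);k=np.array([0,0,1.])
bx=np.cos(g)*u+np.sin(g)*k;bn=-np.sin(g)*u+np.cos(g)*k;h0=np.array([p[0],p[1],.05])
def onplane(n,uv,h):
    c=C[n];d=c["R"].T@np.linalg.inv(c["K"])@[*uv,1];o=-c["R"].T@c["t"];return o+d*((h0+h*bn-o)@bn)/(d@bn)
Q=dict(p1=((436,125),(469,125),(471,244),(440,244)),p2=((706,143),(740,147),(727,263),(694,261)))
def pack(name):
    c=np.array([[ (w-h0)@bx,(w-h0)@v] for w in(onplane("top",crop("top",q),.012) for q in Q[name])])
    a=c[0]+c[1]-c[2]-c[3];return c.mean(0),np.arctan2(a[1],a[0]),np.linalg.norm(a)/2
def rel(Rt,T):  # shift mm, rotvec from present measured pose; picks nearer half turn
    o=env.get_obs();r=R.from_quat(np.roll(o["eef_rot"],-1)).as_matrix()
    best=min((R.from_matrix(M@r.T).as_rotvec() for M in(Rt,Rt@np.diag([-1,-1,1]))),key=np.linalg.norm)
    return ((T-o["tool_pos"])*1e3).round(1).tolist(),best.round(4).tolist()
def grasp(name,tip=.0065,back=0):
    (x,y),a,_=pack(name);l=np.cos(a)*bx+np.sin(a)*v;z=-bn;yy=np.cross(z,l)
    return np.column_stack([l,yy,z]),h0+x*bx+y*v+(tip+.084+back)*bn
E
python3 - <<'E'
from pk import *
for n in("p1","p2"):
    print(n,pack(n));Rt,T=grasp(n);print(T.round(4),"now->",rel(Rt,T),"pre",rel(Rt,grasp(n,back=.08)[1])[0])
E
```

```text
p1 (array([0.08881673, 0.09950856]), np.float64(0.10727406522114756), np.float64(0.09494100992798894))
[0.5747 0.0949 0.1689] now-> ([116.6, 106.7, -162.9], [0.6778, 0.0093, -1.3065]) pre [84.2, 110.5, -89.9]
p2 (array([ 0.09274051, -0.10222035]), np.float64(0.02297862477182192), np.float64(0.09387858543084471))
[ 0.5545 -0.1058  0.1705] now-> ([96.5, -94.1, -161.3], [0.7157, 0.0023, -1.3815]) pre [64.1, -90.3, -88.3]
```

>>> apply_moves(steps=[{"x": 60.0, "y": 110.0, "z": 0.0, "ax": 0.6778, "ay": 0.0093, "az": -1.3065, "gripper": 0.45}, {"x": 60.0, "y": 110.0, "z": 0.0, "ax": 0.6778, "ay": 0.0093, "az": -1.3065, "gripper": 0.45}, {"x": 60.0, "y": 110.0, "z": 0.0, "ax": 0.6778, "ay": 0.0093, "az": -1.3065, "gripper": 0.45}, {"x": 60.0, "y": 110.0, "z": 0.0, "ax": 0.6778, "ay": 0.0093, "az": -1.3065, "gripper": 0.45}, {"x": 60.0, "y": 110.0, "z": 0.0, "ax": 0.6778, "ay": 0.0093, "az": -1.3065, "gripper": 0.45}, {"x": 60.0, "y": 110.0, "z": 0.0, "ax": 0.6778, "ay": 0.0093, "az": -1.3065, "gripper": 0.45}, {"x": 60.0, "y": 110.0, "z": 0.0, "ax": 0.6778, "ay": 0.0093, "az": -1.3065, "gripper": 0.45}, {"x": 60.0, "y": 110.0, "z": 0.0, "ax": 0.6778, "ay": 0.0093, "az": -1.3065, "gripper": 0.45}, {"x": 84.0, "y": 110.5, "z": -45.0, "ax": 0.6778, "ay": 0.0093, "az": -1.3065, "gripper": 0.45}, {"x": 84.0, "y": 110.5, "z": -90.0, "ax": 0.6778, "ay": 0.0093, "az": -1.3065, "gripper": 0.45}, {"x": 84.0, "y": 110.5, "z": -90.0, "ax": 0.6778, "ay": 0.0093, "az": -1.3065, "gripper": 0.45}, {"x": 84.0, "y": 110.5, "z": -90.0, "ax": 0.6778, "ay": 0.0093, "az": -1.3065, "gripper": 0.45}])

```text
time_s: 12.5
tool_pos: [0.5424, 0.0993, 0.2414]
eef_rot: [0.021, 0.978, -0.004, 0.209]
wrist_force: [-0.4, 0.8, -0.4]
opening: 0.449
finger_force: 0.0
```

```bash
python3 - <<'E'
from pk import *
Rt,T=grasp("p1");print(rel(Rt,T),env.get_obs()["opening"])
E
```

```text
([32.3, -4.4, -72.6], [-0.0052, 0.003, -0.0028]) 0.44923157363053035
```

>>> apply_moves(steps=[{"x": 14.0, "y": -2.0, "z": -32.0, "ax": -0.005, "ay": 0.003, "az": -0.003, "gripper": 0.45}, {"x": 25.0, "y": -3.5, "z": -56.0, "ax": -0.005, "ay": 0.003, "az": -0.003, "gripper": 0.45}, {"x": 30.0, "y": -4.0, "z": -67.0, "ax": -0.005, "ay": 0.003, "az": -0.003, "gripper": 0.45}, {"x": 32.5, "y": -4.5, "z": -72.5, "ax": -0.005, "ay": 0.003, "az": -0.003, "gripper": 0.45}, {"x": 32.5, "y": -4.5, "z": -72.5, "ax": -0.005, "ay": 0.003, "az": -0.003, "gripper": 0.45}])

```text
time_s: 13.12
tool_pos: [0.5739, 0.0946, 0.168]
eef_rot: [0.023, 0.978, -0.005, 0.206]
wrist_force: [0.3, -0.1, -0.2]
opening: 0.451
finger_force: 0.0
```

```bash
python3 - <<'E'
from pk import *
import cv2
Rt,T=grasp("p1");print(rel(Rt,T),env.get_obs()["wrist_force"])
b=env.capture("side")[:,:,::-1];cv2.imwrite("pics/n_s.png",cv2.resize(b[160:260,220:340],None,fx=5,fy=5,interpolation=cv2.INTER_CUBIC))
E
```

```text
([0.8, 0.3, 0.8], [-0.0001, -0.0015, 0.0005]) [ 0.30621382 -0.1484571  -0.24820055]
```

View pics/n_s.png

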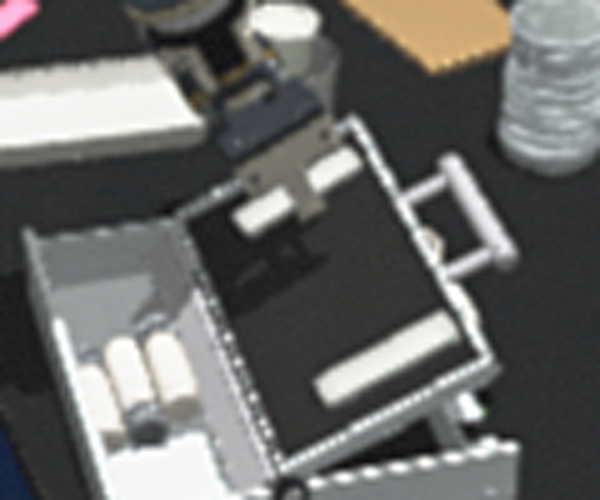

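The fingers straddle pack_1 at mid-length ((265,200) to (340,170)), clear of the mat, with no force. Closing.

>>> apply_moves(steps=[{"x": 0.0, "y": 0.0, "z": 0.0, "ax": 0.0, "ay": 0.0, "az": 0.0, "gripper": 0.0}, {"x": 0.0, "y": 0.0, "z": 0.0, "ax": 0.0, "ay": 0.0, "az": 0.0, "gripper": 0.0}, {"x": 0.0, "y": 0.0, "z": 0.0, "ax": 0.0, "ay": 0.0, "az": 0.0, "gripper": 0.0}, {"x": -5.0, "y": 0.5, "z": 12.0, "ax": 0.0, "ay": 0.0, "az": 0.0, "gripper": 0.0}, {"x": -20.0, "y": 2.0, "z": 45.0, "ax": 0.0, "ay": 0.0, "az": 0.0, "gripper": 0.0}, {"x": -40.0, "y": 5.0, "z": 90.0, "ax": 0.0, "ay": 0.0, "az": 0.0, "gripper": 0.0}, {"x": -40.0, "y": 5.0, "z": 90.0, "ax": 0.0, "ay": 0.0, "az": 0.0, "gripper": 0.0}])

```text
time_s: 14.05
tool_pos: [0.5336, 0.1, 0.2609]
eef_rot: [0.023, 0.978, -0.005, 0.209]
wrist_force: [-0.1, -0.0, -0.2]
opening: 0.275
finger_force: 30.0
```

```bash
cat >> pk.py <<'E'
tc=np.array([.535,.3736]);ta=np.arctan2(.358-.389,.633-.436)
tl=np.array([np.cos(ta),np.sin(ta),0]);tw=np.array([-tl[1],tl[0],0])
def place(a,b,tipz):  # a along tray, b across, tip height
    z=np.array([0,0,-1.]);return np.column_stack([tl,np.cross(z,tl),z]),np.array([*tc,0])+a*tl+b*tw+[0,0,tipz+.084]
E
python3 - <<'E'
from pk import *
import cv2
o=env.get_obs();print(o["opening"],o["finger_force"],o["wrist_force"],o["qpos"].round(2))
for z in(.12,.02,.012):print(rel(*place(-.03,.015,z)))
a=env.capture("top");g=a[180:260,215:235].mean(2)
E
```

```text
0.27451396962233615 29.99530166387558 [-0.1321901  -0.0357885  -0.21305316] [ 0.14  0.28  1.92 -0.2   0.54  1.87]
([-25.9, 293.1, -56.9], [0.0789, 0.4159, -0.1432])
([-25.9, 293.1, -156.9], [0.0789, 0.4159, -0.1432])
([-25.9, 293.1, -164.9], [0.0789, 0.4159, -0.1432])
```

>>> apply_moves(steps=[{"x": -28.0, "y": 292.5, "z": -30.0, "ax": 0.0789, "ay": 0.4159, "az": -0.1432, "gripper": 0.0}, {"x": -28.0, "y": 292.5, "z": -30.0, "ax": 0.0789, "ay": 0.4159, "az": -0.1432, "gripper": 0.0}, {"x": -28.0, "y": 292.5, "z": -30.0, "ax": 0.0789, "ay": 0.4159, "az": -0.1432, "gripper": 0.0}, {"x": -28.0, "y": 292.5, "z": -30.0, "ax": 0.0789, "ay": 0.4159, "az": -0.1432, "gripper": 0.0}, {"x": -28.0, "y": 292.5, "z": -30.0, "ax": 0.0789, "ay": 0.4159, "az": -0.1432, "gripper": 0.0}, {"x": -28.0, "y": 292.5, "z": -30.0, "ax": 0.0789, "ay": 0.4159, "az": -0.1432, "gripper": 0.0}, {"x": -28.0, "y": 292.5, "z": -70.0, "ax": 0.0789, "ay": 0.4159, "az": -0.1432, "gripper": 0.0}, {"x": -28.0, "y": 292.5, "z": -110.0, "ax": 0.0789, "ay": 0.4159, "az": -0.1432, "gripper": 0.0}, {"x": -28.0, "y": 292.5, "z": -110.0, "ax": 0.0789, "ay": 0.4159, "az": -0.1432, "gripper": 0.0}, {"x": -28.0, "y": 292.5, "z": -110.0, "ax": 0.0789, "ay": 0.4159, "az": -0.1432, "gripper": 0.0}])

```text
time_s: 15.35
tool_pos: [0.5063, 0.3918, 0.1484]
eef_rot: [0.0, 0.997, -0.078, -0.002]
wrist_force: [0.6, 0.1, -0.4]
opening: 0.276
finger_force: 30.0
```

```bash
python3 - <<'E'
from pk import *
o=env.get_obs();print(o["opening"],o["wrist_force"])
print(rel(*place(-.032,.014,.016)))
E
```

```text
0.2758053700275598 [ 0.57169895  0.05266556 -0.36234629]
([-0.7, 0.6, -48.4], [-0.0004, -0.0048, 0.0005])
```

>>> apply_moves(steps=[{"x": -0.5, "y": 0.5, "z": -30.0, "ax": 0.0, "ay": -0.005, "az": 0.0, "gripper": 0.0}, {"x": -0.5, "y": 0.5, "z": -45.0, "ax": 0.0, "ay": -0.005, "az": 0.0, "gripper": 0.0}, {"x": -0.5, "y": 0.5, "z": -48.0, "ax": 0.0, "ay": -0.005, "az": 0.0, "gripper": 0.0}, {"x": -0.5, "y": 0.5, "z": -50.0, "ax": 0.0, "ay": -0.005, "az": 0.0, "gripper": 0.0}, {"x": -0.5, "y": 0.5, "z": -50.0, "ax": 0.0, "ay": -0.005, "az": 0.0, "gripper": 0.0}])

```text
time_s: 15.98
tool_pos: [0.5054, 0.3928, 0.098]
eef_rot: [-0.0, 0.997, -0.078, 0.0]
wrist_force: [0.7, 0.2, 0.1]
opening: 0.277
finger_force: 30.0
```

>>> apply_moves(steps=[{"x": 0.0, "y": 0.0, "z": -3.0, "ax": 0.0, "ay": 0.0, "az": 0.0, "gripper": 0.0}, {"x": 0.0, "y": 0.0, "z": -3.0, "ax": 0.0, "ay": 0.0, "az": 0.0, "gripper": 0.0}])

```text
time_s: 16.23
tool_pos: [0.5051, 0.3925, 0.0942]
eef_rot: [0.0, 0.997, -0.078, -0.0]
wrist_force: [0.6, 0.3, 0.0]
opening: 0.275
finger_force: 30.0
```

Tips are 10 mm above the worktop with no contact, so I'll release with a small opening and lift off.

>>> apply_moves(steps=[{"x": 0.0, "y": 0.0, "z": 0.0, "ax": 0.0, "ay": 0.0, "az": 0.0, "gripper": 0.34}, {"x": 0.0, "y": 0.0, "z": 0.0, "ax": 0.0, "ay": 0.0, "az": 0.0, "gripper": 0.34}, {"x": 0.0, "y": 0.0, "z": 0.0, "ax": 0.0, "ay": 0.0, "az": 0.0, "gripper": 0.34}, {"x": 0.0, "y": 0.0, "z": 15.0, "ax": 0.0, "ay": 0.0, "az": 0.0, "gripper": 0.34}, {"x": 0.0, "y": 0.0, "z": 50.0, "ax": 0.0, "ay": 0.0, "az": 0.0, "gripper": 0.45}, {"x": 0.0, "y": 0.0, "z": 110.0, "ax": 0.0, "ay": 0.0, "az": 0.0, "gripper": 0.45}, {"x": 0.0, "y": 0.0, "z": 170.0, "ax": 0.0, "ay": 0.0, "az": 0.0, "gripper": 0.45}, {"x": 0.0, "y": 0.0, "z": 200.0, "ax": 0.0, "ay": 0.0, "az": 0.0, "gripper": 0.45}])

```text
time_s: 17.23
tool_pos: [0.5055, 0.3928, 0.2992]
eef_rot: [-0.002, 0.997, -0.078, 0.002]
wrist_force: [-0.9, 0.2, -0.5]
opening: 0.451
finger_force: 0.0
```

```bash
python3 - <<'E'
from pk import *
o=env.get_obs();print(o["opening"],o["wrist_force"],o["qpos"].round(2))
print(rel(*grasp("p2",back=.12)),rel(*grasp("p2",back=.06)))
E
```

```text
0.4512046223789783 [-0.89624261  0.16513757 -0.4555964 ] [0.59 0.52 1.41 0.   1.21 2.31]
([0.5, -492.9, -19.2], [-0.065, -0.4118, 0.0596]) ([24.8, -495.8, -74.0], [-0.065, -0.4118, 0.0596])
```

>>> apply_moves(steps=[{"x": 0.0, "y": -493.0, "z": 0.0, "ax": -0.065, "ay": -0.4118, "az": 0.0596, "gripper": 0.45}, {"x": 0.0, "y": -493.0, "z": 0.0, "ax": -0.065, "ay": -0.4118, "az": 0.0596, "gripper": 0.45}, {"x": 0.0, "y": -493.0, "z": 0.0, "ax": -0.065, "ay": -0.4118, "az": 0.0596, "gripper": 0.45}, {"x": 0.0, "y": -493.0, "z": 0.0, "ax": -0.065, "ay": -0.4118, "az": 0.0596, "gripper": 0.45}, {"x": 0.0, "y": -493.0, "z": 0.0, "ax": -0.065, "ay": -0.4118, "az": 0.0596, "gripper": 0.45}, {"x": 0.0, "y": -493.0, "z": 0.0, "ax": -0.065, "ay": -0.4118, "az": 0.0596, "gripper": 0.45}, {"x": 0.0, "y": -493.0, "z": 0.0, "ax": -0.065, "ay": -0.4118, "az": 0.0596, "gripper": 0.45}, {"x": 0.0, "y": -493.0, "z": 0.0, "ax": -0.065, "ay": -0.4118, "az": 0.0596, "gripper": 0.45}, {"x": 0.0, "y": -493.0, "z": 0.0, "ax": -0.065, "ay": -0.4118, "az": 0.0596, "gripper": 0.45}, {"x": 0.0, "y": -493.0, "z": -19.0, "ax": -0.065, "ay": -0.4118, "az": 0.0596, "gripper": 0.45}, {"x": 25.0, "y": -496.0, "z": -74.0, "ax": -0.065, "ay": -0.4118, "az": 0.0596, "gripper": 0.45}, {"x": 25.0, "y": -496.0, "z": -74.0, "ax": -0.065, "ay": -0.4118, "az": 0.0596, "gripper": 0.45}, {"x": 25.0, "y": -496.0, "z": -74.0, "ax": -0.065, "ay": -0.4118, "az": 0.0596, "gripper": 0.45}])

```text
time_s: 18.85
tool_pos: [0.5302, -0.1027, 0.222]
eef_rot: [0.016, 0.977, -0.046, 0.207]
wrist_force: [-0.1, -0.9, 0.9]
opening: 0.448
finger_force: 0.0
```

```bash
python3 - <<'E'
from pk import *
o=env.get_obs();print(o["opening"],o["wrist_force"],o["qpos"].round(2))
print(rel(*grasp("p2")))
E
```

```text
0.44833706161258136 [-0.05261516 -0.91686811  0.88115424] [-0.3   0.33  1.96  0.17  0.44  1.22]
([24.3, -3.1, -51.5], [0.0032, -0.0029, 0.0005])
```

>>> apply_moves(steps=[{"x": 11.0, "y": -1.5, "z": -24.0, "ax": 0.003, "ay": -0.003, "az": 0.0, "gripper": 0.45}, {"x": 19.0, "y": -2.5, "z": -40.0, "ax": 0.003, "ay": -0.003, "az": 0.0, "gripper": 0.45}, {"x": 24.0, "y": -3.0, "z": -51.0, "ax": 0.003, "ay": -0.003, "az": 0.0, "gripper": 0.45}, {"x": 24.0, "y": -3.0, "z": -51.0, "ax": 0.003, "ay": -0.003, "az": 0.0, "gripper": 0.45}])

```text
time_s: 19.35
tool_pos: [0.5543, -0.1063, 0.1702]
eef_rot: [0.015, 0.977, -0.047, 0.208]
wrist_force: [-0.3, 0.3, -0.1]
opening: 0.453
finger_force: 0.0
```

```bash
python3 - <<'E'
from pk import *
o=env.get_obs();print(o["opening"],o["wrist_force"])
print(rel(*grasp("p2")))
E
```

```text
0.45271897716875464 [-0.26825619  0.30425383 -0.14047585]
([0.2, 0.4, 0.2], [0.0002, -0.0002, 0.0012])
```

>>> apply_moves(steps=[{"x": 0.0, "y": 0.0, "z": 0.0, "ax": 0.0, "ay": 0.0, "az": 0.0, "gripper": 0.0}, {"x": 0.0, "y": 0.0, "z": 0.0, "ax": 0.0, "ay": 0.0, "az": 0.0, "gripper": 0.0}, {"x": 0.0, "y": 0.0, "z": 0.0, "ax": 0.0, "ay": 0.0, "az": 0.0, "gripper": 0.0}, {"x": -5.0, "y": 0.5, "z": 12.0, "ax": 0.0, "ay": 0.0, "az": 0.0, "gripper": 0.0}, {"x": -20.0, "y": 2.0, "z": 45.0, "ax": 0.0, "ay": 0.0, "az": 0.0, "gripper": 0.0}, {"x": -40.0, "y": 5.0, "z": 90.0, "ax": 0.0, "ay": 0.0, "az": 0.0, "gripper": 0.0}, {"x": -40.0, "y": 5.0, "z": 120.0, "ax": 0.0, "ay": 0.0, "az": 0.0, "gripper": 0.0}, {"x": -40.0, "y": 5.0, "z": 120.0, "ax": 0.0, "ay": 0.0, "az": 0.0, "gripper": 0.0}])

```text
time_s: 20.35
tool_pos: [0.5144, -0.1016, 0.292]
eef_rot: [0.016, 0.977, -0.047, 0.21]
wrist_force: [-0.1, -0.1, -0.6]
opening: 0.274
finger_force: 30.0
```

```bash
python3 - <<'E'
from pk import *
import cv2
o=env.get_obs();print(o["opening"],o["wrist_force"])
print(rel(*place(.032,-.0155,.064)),rel(*place(.032,-.0155,.011))[0])
a=env.capture("top")[:,:,::-1][140:280,160:370];b=env.capture("side")[:,:,::-1][165:285,200:340]
a=cv2.resize(a[38:118,0:60],None,fx=6,fy=6,interpolation=cv2.INTER_CUBIC);b=cv2.resize(b,None,fx=3,fy=3,interpolation=cv2.INTER_CUBIC)
h=max(len(a),len(b));f=lambda i:cv2.copyMakeBorder(i,0,h-len(i),0,0,cv2.BORDER_CONSTANT)
cv2.imwrite("pics/tr.png",np.hstack([f(a),f(b)]));print(a.shape,b.shape)
E
```

```text
0.27389271589464004 [-0.11472713 -0.06390656 -0.63454968]
([49.8, 454.9, -144.0], [0.0642, 0.4188, -0.059]) [49.8, 454.9, -197.0]
(480, 360, 3) (360, 420, 3)
```

```bash
python3 - <<'E'
from pk import *
import cv2
c0=cv2.imread("pics/m_t.png");a=cv2.resize(env.capture("top")[:,:,::-1][140:280,160:370],None,fx=3.8,fy=3.8,interpolation=cv2.INTER_CUBIC)
d=cv2.GaussianBlur(cv2.absdiff(a,c0).max(2),(5,5),0)[150:440,0:200]
for th in(8,15,25):
    n,l,s,_=cv2.connectedComponentsWithStats((d>th).astype(np.uint8))
    i=1+s[1:,4].argmax();pts=np.argwhere(l==i)[:,::-1]+[0,150];(c,wh,an)=cv2.minAreaRect(pts.astype(np.float32))
    w=ray("top",crop("top",c),.012);e=w[:2]-tc;print(th,s[i,4],c,wh,an,"along",e@tl[:2],"across",e@tw[:2])
E
```

```text
8 3721 (84.576904296875, 332.4342041015625) (39.392913818359375, 124.43681335449219) 8.841814041137695 along -0.030720491809216408 across 0.011974508376713013
15 298 (103.73599243164062, 303.9519958496094) (8.9442720413208, 52.59232711791992) 10.304847717285156 along -0.0061225706939026115 across 0.00021134338955391586
25 105 (96.5, 347.0) (20.0, 5.0) 90.0 along -0.041040540098333606 across 0.0007702847798805049
```

>>> apply_moves(steps=[{"x": 50.0, "y": 455.0, "z": 0.0, "ax": 0.0642, "ay": 0.4188, "az": -0.059, "gripper": 0.0}, {"x": 50.0, "y": 455.0, "z": 0.0, "ax": 0.0642, "ay": 0.4188, "az": -0.059, "gripper": 0.0}, {"x": 50.0, "y": 455.0, "z": 0.0, "ax": 0.0642, "ay": 0.4188, "az": -0.059, "gripper": 0.0}, {"x": 50.0, "y": 455.0, "z": 0.0, "ax": 0.0642, "ay": 0.4188, "az": -0.059, "gripper": 0.0}, {"x": 50.0, "y": 455.0, "z": 0.0, "ax": 0.0642, "ay": 0.4188, "az": -0.059, "gripper": 0.0}, {"x": 50.0, "y": 455.0, "z": 0.0, "ax": 0.0642, "ay": 0.4188, "az": -0.059, "gripper": 0.0}, {"x": 50.0, "y": 455.0, "z": 0.0, "ax": 0.0642, "ay": 0.4188, "az": -0.059, "gripper": 0.0}, {"x": 50.0, "y": 455.0, "z": 0.0, "ax": 0.0642, "ay": 0.4188, "az": -0.059, "gripper": 0.0}, {"x": 50.0, "y": 455.0, "z": 0.0, "ax": 0.0642, "ay": 0.4188, "az": -0.059, "gripper": 0.0}, {"x": 50.0, "y": 455.0, "z": -50.0, "ax": 0.0642, "ay": 0.4188, "az": -0.059, "gripper": 0.0}, {"x": 50.0, "y": 455.0, "z": -100.0, "ax": 0.0642, "ay": 0.4188, "az": -0.059, "gripper": 0.0}, {"x": 50.0, "y": 455.0, "z": -144.0, "ax": 0.0642, "ay": 0.4188, "az": -0.059, "gripper": 0.0}, {"x": 50.0, "y": 455.0, "z": -144.0, "ax": 0.0642, "ay": 0.4188, "az": -0.059, "gripper": 0.0}])

```text
time_s: 22.12
tool_pos: [0.5628, 0.3514, 0.1418]
eef_rot: [0.001, 0.997, -0.079, -0.005]
wrist_force: [0.4, 0.5, 0.1]
opening: 0.271
finger_force: 30.0
```

```bash
python3 - <<'E'
from pk import *
o=env.get_obs();print(o["opening"],o["wrist_force"],o["tool_pos"])
print(rel(*place(.033,-.016,.012)))
E
```

```text
0.2705591584875171 [0.38368369 0.4852797  0.14422533] [0.56276324 0.35142008 0.14177306]
([2.3, 1.2, -45.8], [0.0016, -0.011, 0.0015])
```

>>> apply_moves(steps=[{"x": 0.5, "y": -1.0, "z": -15.0, "ax": 0.0, "ay": 0.0, "az": 0.0, "gripper": 0.0}, {"x": 0.5, "y": -1.0, "z": -32.0, "ax": 0.0, "ay": 0.0, "az": 0.0, "gripper": 0.0}, {"x": 0.5, "y": -1.0, "z": -44.0, "ax": 0.0, "ay": 0.0, "az": 0.0, "gripper": 0.0}, {"x": 0.5, "y": -1.0, "z": -48.0, "ax": 0.0, "ay": 0.0, "az": 0.0, "gripper": 0.0}, {"x": 0.5, "y": -1.0, "z": -50.0, "ax": 0.0, "ay": 0.0, "az": 0.0, "gripper": 0.0}, {"x": 0.5, "y": -1.0, "z": -50.0, "ax": 0.0, "ay": 0.0, "az": 0.0, "gripper": 0.0}])

```text
time_s: 22.88
tool_pos: [0.5647, 0.3527, 0.0955]
eef_rot: [-0.001, 0.997, -0.078, -0.002]
wrist_force: [-0.4, 0.1, 0.3]
opening: 0.275
finger_force: 30.0
```

```bash
python3 - <<'E'
from pk import *
print(rel(*place(.033,-.016,.012)))
E
```

```text
([0.4, -0.0, 0.5], [-0.0021, -0.0042, 0.0002])
```

In place with no contact, so I'll release, lift off and park clear of the work.

>>> apply_moves(steps=[{"x": 0.0, "y": 0.0, "z": -1.5, "ax": 0.0, "ay": 0.0, "az": 0.0, "gripper": 0.0}, {"x": 0.0, "y": 0.0, "z": -1.5, "ax": 0.0, "ay": 0.0, "az": 0.0, "gripper": 0.34}, {"x": 0.0, "y": 0.0, "z": -1.5, "ax": 0.0, "ay": 0.0, "az": 0.0, "gripper": 0.34}, {"x": 0.0, "y": 0.0, "z": -1.5, "ax": 0.0, "ay": 0.0, "az": 0.0, "gripper": 0.34}, {"x": 0.0, "y": 0.0, "z": 14.0, "ax": 0.0, "ay": 0.0, "az": 0.0, "gripper": 0.34}, {"x": 0.0, "y": 0.0, "z": 50.0, "ax": 0.0, "ay": 0.0, "az": 0.0, "gripper": 0.34}, {"x": 0.0, "y": 0.0, "z": 110.0, "ax": 0.0, "ay": 0.0, "az": 0.0, "gripper": 0.34}, {"x": 0.0, "y": 0.0, "z": 170.0, "ax": 0.0, "ay": 0.0, "az": 0.0, "gripper": 0.34}, {"x": -100.0, "y": 0.0, "z": 230.0, "ax": 0.0, "ay": 0.0, "az": 0.0, "gripper": 0.34}, {"x": -150.0, "y": 0.0, "z": 230.0, "ax": 0.0, "ay": 0.0, "az": 0.0, "gripper": 0.34}, {"x": -200.0, "y": 0.0, "z": 230.0, "ax": 0.0, "ay": 0.0, "az": 0.0, "gripper": 0.34}, {"x": -200.0, "y": 0.0, "z": 230.0, "ax": 0.0, "ay": 0.0, "az": 0.0, "gripper": 0.34}, {"x": -200.0, "y": 0.0, "z": 230.0, "ax": 0.0, "ay": 0.0, "az": 0.0, "gripper": 0.34}])

```text
time_s: 24.5
tool_pos: [0.3636, 0.3527, 0.3268]
eef_rot: [-0.002, 0.997, -0.077, -0.002]
wrist_force: [0.4, -0.4, -0.1]
opening: 0.337
finger_force: 0.0
```

```bash
python3 - <<'E'
from pk import *
import cv2
A=env.capture("top")[:,:,::-1];B=env.capture("side")[:,:,::-1]
a=cv2.resize(A[175:260,160:222],None,fx=6,fy=6,interpolation=cv2.INTER_CUBIC);b=cv2.resize(B[160:290,200:340],None,fx=3,fy=3,interpolation=cv2.INTER_CUBIC)
hh=max(len(a),len(b));f=lambda i:cv2.copyMakeBorder(i,0,hh-len(i),0,0,cv2.BORDER_CONSTANT)
a=cv2.createCLAHE(3,(2,2)).apply(a[:,:,1]);a=cv2.cvtColor(a,cv2.COLOR_GRAY2BGR)
cv2.imwrite("pics/fin.png",np.hstack([f(a),f(b)]))
E
```

```text
(no output)
```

View pics/fin.png

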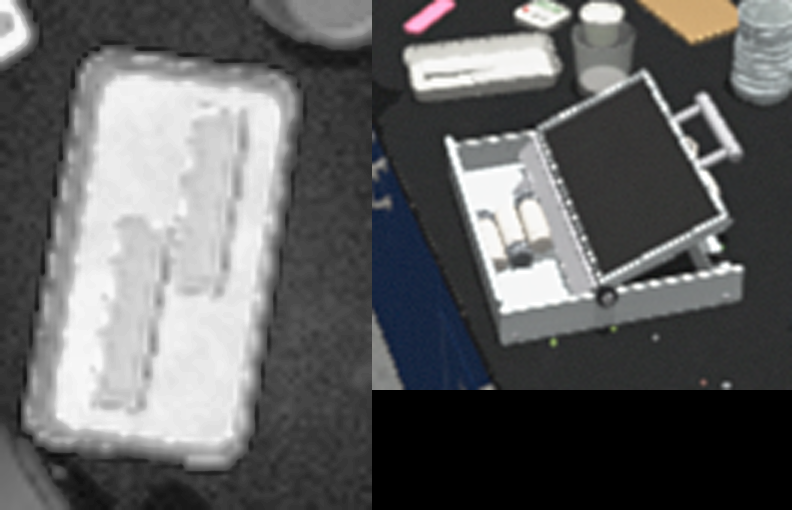

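The final picture shows both packs lying flat side by side in the tray, at (205,200) and (130,315). The board is empty and tipped, the flap is down, and the vials are in the trough at about (490,240), (512,235) and (535,225). Handing in.

```bash
python3 -c "
from workcell import env
print(env.job_done())"
```

```text
the job is handed in; nothing more can be done
None
```

The job is handed in at about 25 s of robot time: the flap is folded down to its stop, the board stands tipped at its stop, all three vials are in the trough, and both packs lie flat in the white tray with nothing around them visibly disturbed.

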